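# Key in the code of the ship's document box

### The arm

A 7-joint arm with a two-finger parallel gripper is mounted at the origin on the work surface. World frame = base frame: x ahead of the robot, y to its left, z up, the work surface at z = 0. Lengths are in m, angles in rad, forces in N, time in s.
With the tool pointing down it reaches from about 0.35 to 0.9 m from the base axis. Payload 19.9 kg.
Tool frame: the origin (TCP) lies at the very end of the fingers, on their centre line; the grasp point (between the pads) lies 19 mm behind it (hold_point_z is the distance from the TCP to the grasp point, in m); z points along the fingers, y is the line along which they close (so a half turn about z gives the same grasp; the last joint's range is limited). The gripper opens to 94 mm and grips with 3 to 60 N. Pads are 16 mm wide; open, the fingers measure 119 mm over their backs; the gripper's body (75 mm by 177 mm) begins 78 mm behind the grasp point.
Start: joints at [1.171, 0.417, -0.01, 1.614, 0.005, 1.111, -0.053], TCP at [0.219, -0.585, 0.175] pointing down, gripper open.
Joint ranges: [-2.81, 2.81], [-0.39, 2.02], [-1.27, 1.25], [0.06, 2.57], [-1.19, 4.33], [0.19, 2], [-2.82, 2.82]. Speed limits (rad/s): [1.89, 1.89, 2.39, 2.39, 3.01, 3.01, 3.01].

### API

Orientations are given as [roll, pitch, yaw] about the fixed x, y, z axes, in that order (R = Rz(yaw) Ry(pitch) Rx(roll)).
In Python, from station import state, read_camera, camera_model, hand_in, recognise, outline_of, landmark_of, hold_point_z gives the robot as it stands. The module is installed in compiled form; this text tells all that it offers.
- The arm moves only by the shell command python3 -m inch 'ROWS'. ROWS is JSON, a list of rows, each a list of 3 entries, a list of its own where there are three numbers: the shift along the tool's x, y, z in units of 25 mm (1.0 is 25 mm), then the turn, a rotation vector about the tool's x, y, z in units of 6 degrees (1.0 is 6 degrees), then the finger opening in mm, from 0 to 94. In form: [[[tx, ty, tz], [ax, ay, az], gripper], ...]. A call has 1 to 20 rows; each row is the pose to reach, as a shift and turn from the pose commanded when the call began, along the tool's axes at that moment; what a row does not reach only later rows make up. A row lasts 1/12 s, in which the tool goes at most 41.7 mm and 7.16 degrees, less where a joint would pass 70% of its speed; a pose out of reach is approached as far as the arm can. A call with a gripper value outside its range is refused whole. The fingers move at their own pace and stop on an object; the grip force is fixed at half the most. Time passes only in rows, so rows that repeat a pose let the fingers close. It gives the time, the measured TCP pose, the force, the opening and the grip force at its end, in the units of the state.
- state(): the state, without advancing time (a new reading comes with each control period).
- read_camera(name): name is "side" or "top" or "wrist"; returns the picture (400x640x3 uint8, red, green, blue); there is no depth.
- camera_model(name): a dict with "fx", "fy", "cx", "cy" (pixels), "R" (3x3) and "t" (3): a world point X has camera coordinates R X + t; the wrist camera has in their place "T_tool_cam" (4x4, takes a point from camera to tool coordinates, whose origin is the TCP and whose axes are the flange's). Camera axes: x right, y down, z forward; pixel columns grow to the right and rows downward; lengths in m; the calibration is good to about 2 mm. A picture is of the moment at which its call begins: read the wrist's pose just before it. camera_model takes no time and is no camera call.
- hand_in(): hands the job in; it is judged then, once.
Trained networks look in the newest picture that a camera, given by its name, has taken for a name from the list of things; names that differ only in an ending like _2 or _b are one class to them, and where a whole thing is asked for, a point or a joint stands for the part that bears it (a point fixed in the world has none). Each returns a list of dicts, best first, with "conf" (0 to 1); they miss things now and then, are a little off and sometimes report something else, mostly with a low value. They report only what shows in the picture. A call takes as long as a camera call.
- recognise(camera, thing): "point" ([column, row] in pixels, amid what is visible of it).
- outline_of(camera, thing): "region" (400x640 bool, what is visible of it) and "point" ([column, row] in pixels, amid what is visible of it).
- landmark_of(camera, thing): "point" ([column, row] in pixels: a listed point, or the origin of a listed thing).
The state is a dict: "time": time; "joint_positions": joint angles; "joint_vel": joint speeds; "joint_torque": joint torques, N m; "tool_pos": TCP position; "tcp_rot": TCP orientation; "wrist_force": force on the tool from outside, world axes, zero at the start; "moment": the same for the moment, N m; "gripper_width": opening from 0.0 (shut) to 1.0 (fully open); "finger_force": force on a finger pad.
Only numpy, scipy, OpenCV 4.12 (cv2) and the standard library are available. Lean on these libraries where they do the work, as an engineer would, in place of code of your own. Each camera call takes 0.05 s, during which the arm holds its last target. There are 200 camera calls.

### The job

Unlock the white document box so that the skipper can get at the ship's papers: with a light fingertip press the blue key all the way down, then the yellow key, then the red key (each stays down by itself), and last press the grey latch well down and let it spring back up. Leave the green key up and do not press anything hard. Do not pick up or move the things lying around the box.

Things in the scene. Friction and masses are not known exactly. Their poses are not given: they have to be found in the camera images.
- doc_box: white plastic document box, 180 (its x) by 260 (its y) by 60 mm high, screwed to the table, lid closed. Origin: centre of its underside; z up; its -x side, which carries the latch, is the side nearer the robot. On the flat lid, 60 mm above the origin, four keys stand in one row along the box's y at box x = +35 mm, spaced 57 mm; which colour is in which place changes. The latch is at box x = -60 mm, y = 0.
- blue_mount: blue code key: a round blue plastic plunger, 26 mm across, in a dark steel collar 36 mm across and 6 mm high on the lid of the white box. Origin: a fixed point on the lid, under the middle of the collar; z up. Standing fully up, the key's flat top is 20 mm above this origin; each metre of joint blue_key lowers it by one metre. It belongs to the code.
- blue_key (a joint): travel of the blue key straight down, m: 0 up, 0.010 against its stop (its top then still stands 4 mm above the collar). It starts between 0 and 0.002. It moves against about 1.5 N of friction, has no spring and stays where it is left. Its stop is soft: pushed on with over 3 N, key and collar together sink up to 6 mm further into a rubber cushion (3 N at first, 9 N at the end) and come back when let go.
- yellow_mount: yellow code key: a round yellow plastic plunger, 26 mm across, in a dark steel collar 36 mm across and 6 mm high on the lid of the white box. Origin: a fixed point on the lid, under the middle of the collar; z up. Standing fully up, the key's flat top is 20 mm above this origin; each metre of joint yellow_key lowers it by one metre. It belongs to the code.
- yellow_key (a joint): travel of the yellow key straight down, m: 0 up, 0.010 against its stop (its top then still stands 4 mm above the collar). It starts between 0 and 0.002. It moves against about 1.5 N of friction, has no spring and stays where it is left. Its stop is soft: pushed on with over 3 N, key and collar together sink up to 6 mm further into a rubber cushion (3 N at first, 9 N at the end) and come back when let go.
- red_mount: red code key: a round red plastic plunger, 26 mm across, in a dark steel collar 36 mm across and 6 mm high on the lid of the white box. Origin: a fixed point on the lid, under the middle of the collar; z up. Standing fully up, the key's flat top is 20 mm above this origin; each metre of joint red_key lowers it by one metre. It belongs to the code.
- red_key (a joint): travel of the red key straight down, m: 0 up, 0.010 against its stop (its top then still stands 4 mm above the collar). It starts between 0 and 0.002. It moves against about 1.5 N of friction, has no spring and stays where it is left. Its stop is soft: pushed on with over 3 N, key and collar together sink up to 6 mm further into a rubber cushion (3 N at first, 9 N at the end) and come back when let go.
- green_mount: green code key: a round green plastic plunger, 26 mm across, in a dark steel collar 36 mm across and 6 mm high on the lid of the white box. Origin: a fixed point on the lid, under the middle of the collar; z up. Standing fully up, the key's flat top is 20 mm above this origin; each metre of joint green_key lowers it by one metre. It is not part of the code.
- green_key (a joint): travel of the green key straight down, m: 0 up, 0.010 against its stop (its top then still stands 4 mm above the collar). It starts between 0 and 0.002. It moves against about 1.5 N of friction, has no spring and stays where it is left. Its stop is soft: pushed on with over 3 N, key and collar together sink up to 6 mm further into a rubber cushion (3 N at first, 9 N at the end) and come back when let go.
- latch_top (a point): centre of the top face of the press latch, a grey plastic paddle 24 mm (box x) by 56 mm (box y), its top 16 mm above the lid when up; it goes straight down and this point goes with it.
- latch (a joint): travel of the latch straight down, m: 0 up, 0.012 against its stop. A spring resists with 1.2 N at the start of the travel and 8.4 N at the stop, and lifts it again when it is let go.
- stopper: green glass bottle stopper standing on its head, 38 mm across, 45 mm high, loose, on the robot's side of the box. Origin: centre of its underside.
- loupe: chrome magnifying loupe standing upright, 52 mm across, 40 mm high, loose, to the right (-y) of the box. Origin: centre of its underside.
- pencil_case: flat grey aluminium pencil case, 190 by 70 by 22 mm, loose, to the left (+y) of the box. Origin: centre of its underside; its length is its x.
- phone_stand: black silicone phone stand, 85 by 75 mm base, about 88 mm high, loose, beyond the box. Origin: centre of its underside.

How it is judged:
By the outcome, as a careful person would: the job done as asked, in the order asked, and still so for the second after the job is handed in, with the robot touching nothing.
It also fails if it takes over 58 s, if anything falls off the work surface, if the arm or the gripper's body presses on something with over 40 N, if the wrist force passes 120 N, or if a joint passes its speed limit or range.

## Working session

There is one attempt and no reset: what is moved stays moved. The work goes in short steps, Python scripts to look and compute and a shell command to move; the robot and the scene stay as the last step left them, time stands still between calls to the robot, and variables do not carry over. Pictures are saved under pics/ and viewed, at most 13 in all, crops included, and the job is handed in when it is done.

```bash
mkdir -p pics
cat > h.py <<'E'
import numpy as np, cv2
from station import *
def ray(cam,p):
    m=camera_model(cam); R=np.array(m["R"]);t=np.array(m["t"])
    d=R.T@np.array([(p[0]-m["cx"])/m["fx"],(p[1]-m["cy"])/m["fy"],1]); return -R.T@t,d
def at_z(cam,p,z):
    o,d=ray(cam,p); return o+d*(z-o[2])/d[2]
E
python3 - <<'E'
from h import *
s=state();print(s)
for c in("top","side"):
    im=read_camera(c);cv2.imwrite(f"pics/{c}0.png",im[:,:,::-1])
    m=camera_model(c);print(c,-np.array(m["R"]).T@np.array(m["t"]),m["fx"])
    for n,z in(("blue_mount",.06),("yellow_mount",.06),("red_mount",.06),("green_mount",.06),("latch_top",.076),("doc_box",0)):
        r=landmark_of(c,n)
        for q in r[:2]: print(c,n,np.round(q["point"],1),round(q["conf"],2),at_z(c,q["point"],z).round(4))
print(camera_model("wrist"))
E
```

```text
{'time': 0.0, 'joint_positions': array([ 1.17050415,  0.41794597, -0.01031655,  1.61416979,  0.00473308,
        1.11069629, -0.05297541]), 'joint_vel': array([ 0.00332724, -0.00169125, -0.00068359,  0.00062027, -0.00075824,
        0.00019101,  0.0003965 ]), 'joint_torque': array([ 3.13039636e-03, -8.51258540e+01,  6.40789624e-01, -4.25981891e+01,
       -4.87124326e-02,  1.87971652e-02,  1.45030881e-04]), 'tool_pos': array([ 0.21930373, -0.58482303,  0.17434458]), 'tcp_rot': array([-3.14040174e+00,  1.14320770e-04,  3.58852149e-01]), 'wrist_force': array([-0.58028518, -0.51891313, -0.48368785]), 'moment': array([-0.021499  ,  0.01140735,  0.03159906]), 'finger_force': 0.0, 'gripper_width': 1.000589759611652}
top [0.50635105 0.07023888 0.88183016] 394.89353793153435
top blue_mount [398.1 230.7] 0.55 [ 0.5803 -0.1064  0.06  ]
top yellow_mount [452.2 220.2] 0.74 [ 0.6034 -0.2204  0.06  ]
top yellow_mount [369.7 233. ] 0.58 [ 0.5749 -0.0471  0.06  ]
top red_mount [453.2 219.8] 0.54 [ 0.6043 -0.2225  0.06  ]
top green_mount [449.8 222.2] 0.57 [ 0.5991 -0.2152  0.06  ]
top green_mount [4
[... 459 characters left out ...]
06  ]
side latch_top [274.2 259.9] 0.61 [ 0.4947 -0.1504  0.076 ]
side latch_top [360.7 249.5] 0.41 [ 0.6867 -0.1411  0.076 ]
side doc_box [301.8 280.4] 0.9 [ 0.554  -0.1439  0.    ]
side doc_box [325.9 287.1] 0.7 [ 0.6054 -0.1715  0.    ]
{'fx': 278.58816927316224, 'fy': 278.58816927316224, 'cx': 320.14447691648564, 'cy': 205.50861639833863, 'T_tool_cam': array([[ 6.19269598e-04, -9.68994781e-01, -2.47080413e-01,
         7.19848710e-02],
       [ 9.99999414e-01,  3.80631305e-04,  1.01359506e-03,
         8.88327371e-04],
       [-8.88121786e-04, -2.47080896e-01,  9.68994449e-01,
        -2.09637980e-01],
       [ 0.00000000e+00,  0.00000000e+00,  0.00000000e+00,
         1.00000000e+00]])}
```

View pics/top0.png

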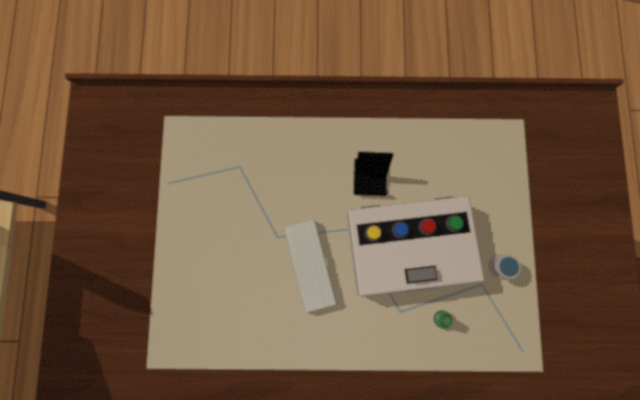

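View pics/side0.png

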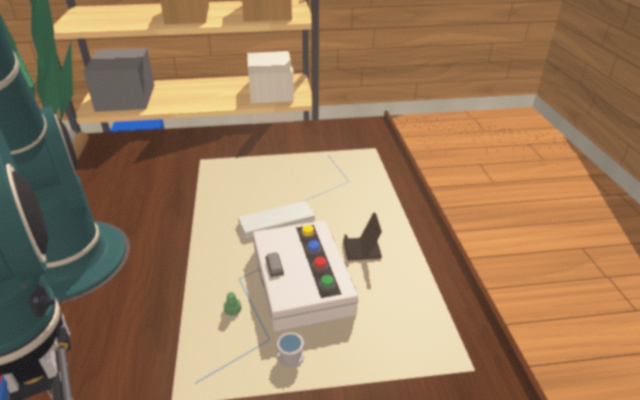

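The top view shows, left to right, yellow (374,233), blue (401,230), red (428,227) and green (456,223), with the latch at (422,274). The side view gives the same order: yellow (308,231), blue (314,246), red (320,263), green (327,281), and the latch at (275,264). I'll locate them by colour and fit the box pose.

```bash
cat > fit.py <<'E'
from h import *
from scipy.optimize import least_squares
def blobs(im,c):
    hsv=cv2.cvtColor(im,cv2.COLOR_RGB2HSV)
    H={"yellow":(20,35),"blue":(100,125),"green":(50,85),"red":None}
    out={}
    roi=np.zeros(im.shape[:2],bool)
    if c=="top": roi[205:245,360:470]=1
    else: roi[222:292,298:338]=1
    for n,r in H.items():
        h=hsv[...,0]; m=((h<8)|(h>172)) if r is None else (h>=r[0])&(h<=r[1])
        m=m&roi&(hsv[...,1]>110)&(hsv[...,2]>60)
        k,l,s,ce=cv2.connectedComponentsWithStats(m.astype(np.uint8)); i=1+s[1:,4].argmax()
        out[n]=(ce[i],s[i,4])
    return out
E
python3 - <<'E'
from fit import *
P={}
for c in("top","side"):
    im=cv2.imread(f"pics/{c}0.png")[:,:,::-1].copy()
    for n,(p,a) in blobs(im,c).items():
        P[c,n]=p; print(c,n,p.round(1),a,at_z(c,p,.077).round(4))
def proj(c,X):
    m=camera_model(c);q=np.array(m["R"])@X+np.array(m["t"]);return np.array([m["cx"]+m["fx"]*q[0]/q[2],m["cy"]+m["fy"]*q[1]/q[2]])
Y={"yellow":85.5,"blue":28.5,"red":-28.5,"green":-85.5}
def w(v,b):
    c,s=np.cos(v[2]),np.sin(v[2]);return np.array([v[0]+c*b[0]-s*b[1],v[1]+s*b[0]+c*b[1],b[2]])
L={"top":(422,274.3),"side":(275,262)}
def f(v,cs=("top","side")):
    r=[proj(c,w(v,[.035,Y[n]/1e3,.0775]))-P[c,n] for c in cs for n in Y]
    return np.concatenate(r)
for cs in(("top",),("side",),("top","side")):
    s=least_squares(f,[.55,-.145,.0],args=(cs,));v=s.x;print(cs,v.round(4),np.abs(s.fun).max().round(2),s.fun.round(1))
    for n in Y: print(n,w(v,[.035,Y[n]/1e3,.08]).round(4))
    print("latch",w(v,[-.06,0,.076]).round(4))
E
```

```text
top yellow [373.7 232.2] 167 [ 0.5752 -0.0528  0.077 ]
top blue [401.3 229. ] 153 [ 0.5823 -0.1093  0.077 ]
top green [455.8 222.7] 142 [ 0.5963 -0.2216  0.077 ]
top red [428.3 225.7] 171 [ 0.5897 -0.1649  0.077 ]
side yellow [307.3 229.8] 105 [ 0.5771 -0.0593  0.077 ]
side blue [313.3 244.4] 67 [ 0.5846 -0.1119  0.077 ]
side green [326.9 279.3] 44 [ 0.5989 -0.2236  0.077 ]
side red [319.8 261.9] 139 [ 0.5913 -0.1701  0.077 ]
('top',) [ 0.5511 -0.1414  0.1254] 0.26 [-0.2 -0.  -0.2  0.   0.3  0.1  0.2 -0.1]
yellow [ 0.5751 -0.0522  0.08  ]
blue [ 0.5823 -0.1087  0.08  ]
red [ 0.5894 -0.1653  0.08  ]
green [ 0.5965 -0.2218  0.08  ]
latch [ 0.4916 -0.1489  0.076 ]
('side',) [ 0.5532 -0.1459  0.1266] 0.89 [-0.1 -0.9 -0.1  0.2  0.1 -0.3  0.1  0.8]
yellow [ 0.5771 -0.0567  0.08  ]
blue [ 0.5843 -0.1132  0.08  ]
red [ 0.5915 -0.1698  0.08  ]
green [ 0.5987 -0.2263  0.08  ]
latch [ 0.4937 -0.1535  0.076 ]
('top', 'side') [ 0.5522 -0.1428  0.1268] 1.69 [ 0.4 -0.5  0.4 -0.5  0.9 -0.4  0.9 -0.7 -0.7 -1.7 -0.7 -0.6 -0.6 -1.2
 -0.6 -0.3]
yellow [ 0.5761 -0.0536  0.08  ]
blue [ 0.5833 -0.1101  0.08  ]
red [ 0.5905 -0.1667  0.08  ]
green [ 0.5977 -0.2232  0.08  ]
latch [ 0.4927 -0.1504  0.076 ]
```

```bash
cat >> h.py <<'E'
from scipy.spatial.transform import Rotation as Ro
def go(X):
    s=state();R=Ro.from_euler("xyz",s["tcp_rot"]).as_matrix()
    print("t",round(s["time"],2),"tcp",s["tool_pos"].round(4),"rot",s["tcp_rot"].round(4),"F",s["wrist_force"].round(2),"w",round(s["gripper_width"],2),"units",(R.T@(np.array(X)-s["tool_pos"])/.025).round(2))
E
python3 -c "
from h import *
go([.570,-.115,.14])"
```

```text
t 0.7 tcp [ 0.2195 -0.5852  0.1749] rot [-3.1415e+00  1.0000e-04  3.5880e-01] F [-0.33 -0.22 -0.89] w 1.0 units [ 19.73 -12.69   1.4 ]
```

```bash
python3 -m inch '[[[19.73,-12.69,1.4],[0,0,2.2],0],[[19.73,-12.69,1.4],[0,0,2.2],0],[[19.73,-12.69,1.4],[0,0,2.2],0],[[19.73,-12.69,1.4],[0,0,2.2],0],[[19.73,-12.69,1.4],[0,0,2.2],0],[[19.73,-12.69,1.4],[0,0,2.2],0],[[19.73,-12.69,1.4],[0,0,2.2],0],[[19.73,-12.69,1.4],[0,0,2.2],0],[[19.73,-12.69,1.4],[0,0,2.2],0],[[19.73,-12.69,1.4],[0,0,2.2],0],[[19.73,-12.69,1.4],[0,0,2.2],0],[[19.73,-12.69,1.4],[0,0,2.2],0],[[19.73,-12.69,1.4],[0,0,2.2],0],[[19.73,-12.69,1.4],[0,0,2.2],0],[[19.73,-12.69,1.4],[0,0,2.2],0],[[19.73,-12.69,1.4],[0,0,2.2],0],[[19.73,-12.69,1.4],[0,0,2.2],0],[[19.73,-12.69,1.4],[0,0,2.2],0],[[19.73,-12.69,1.4],[0,0,2.2],0],[[19.73,-12.69,1.4],[0,0,2.2],0]]'
python3 - <<'E'
from h import *
go([.583,-.110,.09])
im=read_camera("wrist");cv2.imwrite("pics/w1.png",im[:,:,::-1])
E
```

```text
time: 2.37
tool_pos: [0.5695, -0.1161, 0.1402]
tcp_rot: [3.141, -0.0, 0.127]
wrist_force: [0.3, 0.0, -0.3]
gripper_width: 0.006
finger_force: 0.0
t 2.37 tcp [ 0.5695 -0.1161  0.1402] rot [ 3.1412e+00 -1.0000e-04  1.2670e-01] F [ 0.34  0.03 -0.33] w 0.01 units [ 0.56 -0.17  2.01]
```

View pics/w1.png

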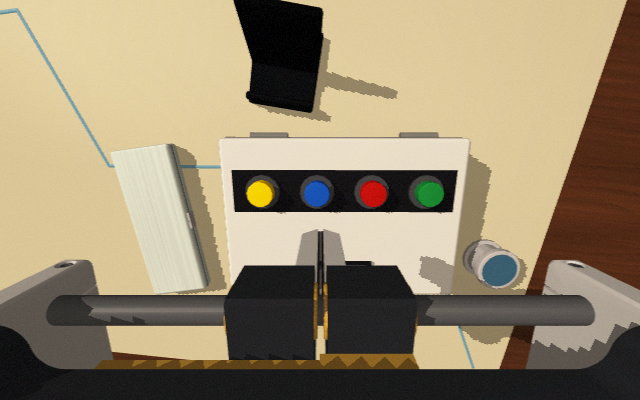

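The wrist view shows yellow (259,194), blue (317,193), red (373,194) and green (431,194), with the closed tip at (320,232). Next I'll refine the key positions from this picture.

Run:
```python
from h import *
import fit
from scipy.optimize import least_squares
im=cv2.imread("pics/w1.png")[:,:,::-1].copy()
hsv=cv2.cvtColor(im,cv2.COLOR_RGB2HSV);h=hsv[...,0]
roi=np.zeros(h.shape,bool);roi[172:212,232:458]=1
m=camera_model("wrist");T=m["T_tool_cam"];s=state()
R=Ro.from_euler("xyz",s["tcp_rot"]).as_matrix();C=R@T[:3,:3];o=s["tool_pos"]+R@T[:3,3]
P={}
for n,(a,b) in {"yellow":(20,35),"blue":(100,125),"red":(172,8),"green":(50,85)}.items():
    k=((h>=a)&(h<=b) if a<b else (h>=a)|(h<=b))&roi&(hsv[...,1]>110)&(hsv[...,2]>60)
    _,l,st,ce=cv2.connectedComponentsWithStats(k.astype(np.uint8));i=1+st[1:,4].argmax();P[n]=ce[i]
    d=C@np.array([(ce[i][0]-m["cx"])/m["fx"],(ce[i][1]-m["cy"])/m["fy"],1])
    print(n,ce[i].round(1),st[i],*[(o+d*(z-o[2])/d[2]).round(4) for z in(.079,)])
```

```text
yellow [260.2 193.1] [246 180  29  27 608] [ 0.5779 -0.0559  0.079 ]
blue [316.5 193.3] [304 180  26  27 549] [ 0.5848 -0.1113  0.079 ]
red [372.8 193.3] [359 180  29  27 588] [ 0.5919 -0.1667  0.079 ]
green [428.9 193.2] [415 180  29  27 608] [ 0.5991 -0.2219  0.079 ]
```

```bash
python3 -c "
from h import *
go([.584,-.1107,.085])"
python3 -m inch '[[[0.6,-0.14,1],[0,0,0],0],[[0.6,-0.14,1.9],[0,0,0],0],[[0.6,-0.14,2.2],[0,0,0],0],[[0.6,-0.14,2.2],[0,0,0],0],[[0.6,-0.14,2.2],[0,0,0],0]]'
python3 -c "
from h import *
go([.584,-.1107,.0695])"
```

```text
t 2.42 tcp [ 0.5696 -0.1159  0.1401] rot [ 3.1413e+00 -1.0000e-04  1.2700e-01] F [ 0.53 -0.37 -0.32] w 0.01 units [ 0.6  -0.13  2.21]
time: 2.83
tool_pos: [0.5842, -0.1099, 0.0855]
tcp_rot: [-3.142, 0.0, 0.128]
wrist_force: [0.6, -0.2, 0.6]
gripper_width: 0.004
finger_force: 0.0
t 2.83 tcp [ 0.5842 -0.1099  0.0855] rot [-3.1415e+00  2.0000e-04  1.2790e-01] F [ 0.58 -0.25  0.64] w 0.0 units [-0.01  0.03  0.64]
```

```bash
python3 -m inch '[[[0,0.03,0.15],[0,0,0],0],[[0,0.03,0.25],[0,0,0],0],[[0,0.03,0.35],[0,0,0],0],[[0,0.03,0.45],[0,0,0],0],[[0,0.03,0.52],[0,0,0],0],[[0,0.03,0.56],[0,0,0],0],[[0,0.03,0.56],[0,0,0],0]]'
python3 -m inch '[[[0,0,0.03],[0,0,0],0],[[0,0,0.06],[0,0,0],0],[[0,0,0.06],[0,0,0],0],[[0,0,0.06],[0,0,0],0]]'
```

```text
time: 3.42
tool_pos: [0.5843, -0.1102, 0.0707]
tcp_rot: [-3.141, 0.0, 0.128]
wrist_force: [0.2, 0.5, 0.1]
gripper_width: 0.007
finger_force: 0.0
time: 3.75
tool_pos: [0.5844, -0.1103, 0.0694]
tcp_rot: [-3.142, 0.0, 0.128]
wrist_force: [0.7, -0.1, -0.8]
gripper_width: 0.003
finger_force: 0.0
```

```bash
python3 -m inch '[[[0,0,0.02],[0,0,0],0],[[0,0,0.04],[0,0,0],0],[[0,0,0.04],[0,0,0],0]]'
python3 - <<'E'
from h import *
a=[]
for i in range(3): im=read_camera("wrist"); s=state(); a.append(s["wrist_force"][2])
print(s["tool_pos"],a); cv2.imwrite("pics/w2.png",im[120:300,200:460,::-1].repeat(2,0).repeat(2,1))
E
```

```text
time: 4.0
tool_pos: [0.5844, -0.1103, 0.0683]
tcp_rot: [-3.142, 0.0, 0.128]
wrist_force: [-0.7, 0.7, 0.5]
gripper_width: 0.006
finger_force: 0.0
[ 0.5844482  -0.11027158  0.06845079] [np.float64(-0.3295966370264305), np.float64(-0.08871784325794928), np.float64(0.34112213795822943)]
```

View pics/w2.png

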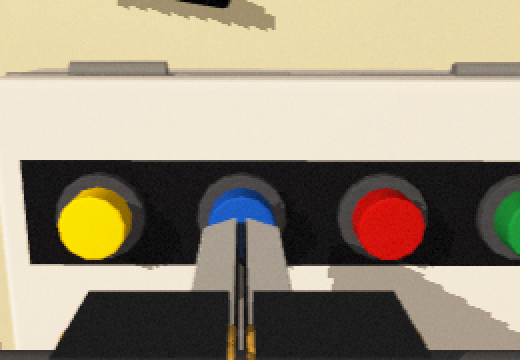

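The blue key is partly down under the tip, which sits centred on it, and there is no stop force yet. I'll go on in small steps.

```bash
python3 -m inch '[[[0,0,0.02],[0,0,0],0],[[0,0,0.04],[0,0,0],0],[[0,0,0.04],[0,0,0],0]]'
python3 -m inch '[[[0,0,0.02],[0,0,0],0],[[0,0,0.04],[0,0,0],0],[[0,0,0.04],[0,0,0],0]]'
```

```text
time: 4.4
tool_pos: [0.5843, -0.1103, 0.0673]
tcp_rot: [-3.141, 0.0, 0.128]
wrist_force: [0.4, 0.2, -0.5]
gripper_width: 0.007
finger_force: 0.0
time: 4.65
tool_pos: [0.5844, -0.1103, 0.0663]
tcp_rot: [-3.141, 0.0, 0.128]
wrist_force: [0.3, 0.6, -0.8]
gripper_width: 0.007
finger_force: 0.0
```

```bash
python3 -m inch '[[[0,0,0.02],[0,0,0],0],[[0,0,0.04],[0,0,0],0],[[0,0,0.04],[0,0,0],0]]'
python3 - <<'E'
from h import *
a=[]
for i in range(2): im=read_camera("wrist"); s=state(); a.append(s["wrist_force"].round(1))
print(s["tool_pos"],a,s["moment"]); w=im[120:300,200:460,::-1].repeat(2,0).repeat(2,1)
im=read_camera("side")[215:305,255:345,::-1].repeat(4,0).repeat(4,1)
cv2.imwrite("pics/w3.png",np.vstack([np.pad(im,((0,0),(0,160),(0,0)))[:230],w]))
E
```

```text
time: 4.9
tool_pos: [0.5844, -0.1103, 0.0653]
tcp_rot: [-3.141, 0.0, 0.128]
wrist_force: [0.0, -0.2, -0.6]
gripper_width: 0.001
finger_force: 0.0
[ 0.58439233 -0.11026027  0.06540603] [array([ 0.1,  0.2, -0.4]), array([ 0.7, -0.7,  0.7])] [0.06537759 0.03929498 0.02030217]
```

View pics/w3.png

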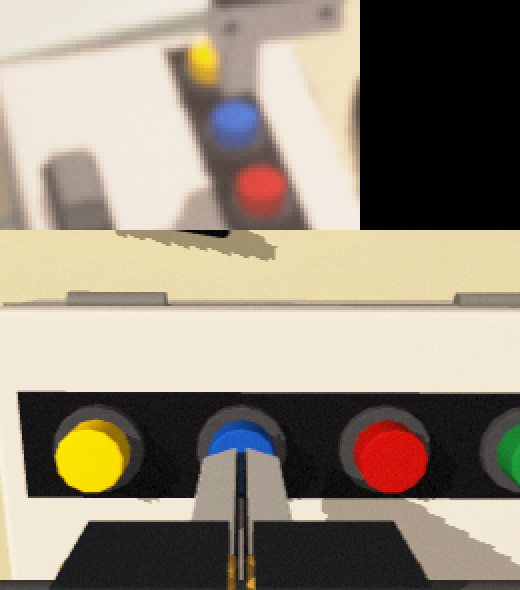

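Run:
```python
from h import *
def proj(c,X):
    m=camera_model(c);q=np.array(m["R"])@X+np.array(m["t"]);return np.array([m["cx"]+m["fx"]*q[0]/q[2],m["cy"]+m["fy"]*q[1]/q[2]])
for X in([.5844,-.1103,.0653],[.5844,-.1103,.075],[.5844,-.1103,.085],[.5844,-.1103,.095]):
    print(X,proj("side",np.array(X)),proj("top",np.array(X)))
m=camera_model("wrist");Ti=np.linalg.inv(m["T_tool_cam"])
for z in(0,-.01,-.02):
    q=Ti@[0,0,z,1];print(z,m["cx"]+m["fx"]*q[0]/q[2],m["cy"]+m["fy"]*q[1]/q[2])
s=read_camera("side");t=read_camera("top")
a=cv2.resize(s[200:280,260:360,::-1],None,fx=5,fy=5,interpolation=2);b=cv2.resize(t[190:270,360:460,::-1],None,fx=5,fy=5,interpolation=2)
cv2.imwrite("pics/c4.png",np.hstack([a,b])[:, :1000]); cv2.imwrite("pics/c4.png",cv2.resize(np.hstack([a,b]),(800,320)))
```

```text
[0.5844, -0.1103, 0.0653] [313.16628343 247.85542771] [400.48249324 228.50399496]
[0.5844, -0.1103, 0.075] [313.1529497  244.60130722] [401.51692232 228.06294841]
[0.5844, -0.1103, 0.085] [313.13906071 241.21167283] [402.60929398 227.59719705]
[0.5844, -0.1103, 0.095] [313.12502438 237.78607867] [403.72898931 227.11979578]
0 318.91069529432184 228.43517924003774
-0.01 318.86590134721 232.74210767384312
-0.02 318.81680080259633 237.46311453630727
```

View pics/c4.png

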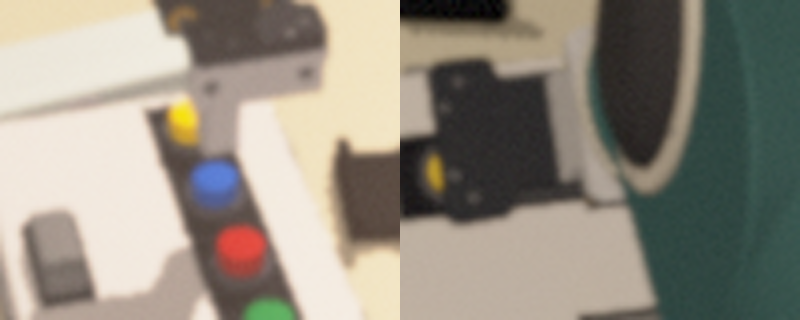

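Side view: the fingertip ends at about (314,238), but the TCP should project to (313,248). So the real tip of the closed fingers is some 25 mm higher than the TCP reading. The blue key is still up, with its top at (314,244), and the tip hasn't touched it. I'll go on down, watching the force.

```bash
python3 -m inch '[[[0,0,0.1],[0,0,0],0],[[0,0,0.2],[0,0,0],0],[[0,0,0.3],[0,0,0],0],[[0,0,0.4],[0,0,0],0],[[0,0,0.4],[0,0,0],0]]'
python3 -m inch '[[[0,0,0.04],[0,0,0],0],[[0,0,0.08],[0,0,0],0],[[0,0,0.08],[0,0,0],0]]'
python3 -m inch '[[[0,0,0.04],[0,0,0],0],[[0,0,0.08],[0,0,0],0],[[0,0,0.08],[0,0,0],0]]'
python3 - <<'E'
from h import *
s=read_camera("side");w=read_camera("wrist")
a=cv2.resize(s[200:280,260:360,::-1],(500,400),interpolation=2)
cv2.imwrite("pics/c5.png",a)
cv2.imwrite("pics/c5.png",np.hstack([cv2.resize(a,(400,320)),cv2.resize(w[140:300,220:420,::-1],(400,320))]))
E
```

```text
time: 5.57
tool_pos: [0.584, -0.1102, 0.0547]
tcp_rot: [-3.141, 0.001, 0.128]
wrist_force: [0.3, 0.2, 0.6]
gripper_width: 0.007
finger_force: 0.0
time: 5.82
tool_pos: [0.5844, -0.1103, 0.0533]
tcp_rot: [-3.141, 0.0, 0.128]
wrist_force: [-0.1, -0.2, -0.3]
gripper_width: 0.008
finger_force: 0.0
time: 6.07
tool_pos: [0.5844, -0.1103, 0.0513]
tcp_rot: [-3.141, 0.0, 0.128]
wrist_force: [-0.7, 0.1, 1.1]
gripper_width: 0.007
finger_force: 0.0
```

View pics/c5.png

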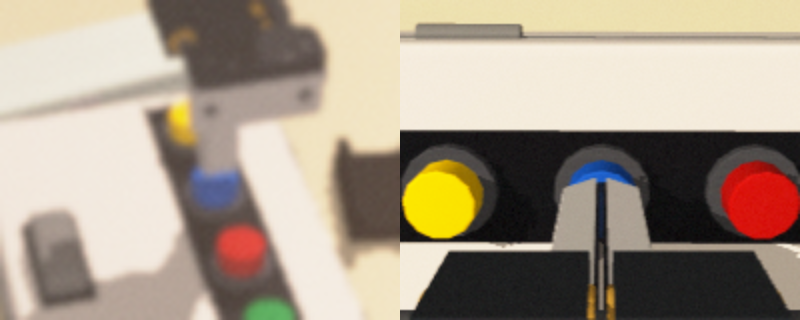

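The tip now covers the top of the blue key at about (214,172) in the side crop, so it has made contact. I'll keep stepping down until the stop force shows.

```bash
for i in 1 2 3 4; do python3 -m inch '[[[0,0,0.02],[0,0,0],0],[[0,0,0.04],[0,0,0],0],[[0,0,0.04],[0,0,0],0]]' | egrep 'tool_pos|force'; done; python3 -c "
from h import *
for i in range(3): read_camera('side'); print(state()['wrist_force'].round(2))"
```

```text
tool_pos: [0.5844, -0.1103, 0.0503]
wrist_force: [0.5, 0.2, 0.3]
finger_force: 0.0
tool_pos: [0.5844, -0.1103, 0.0493]
wrist_force: [-0.3, -1.1, 0.2]
finger_force: 0.0
tool_pos: [0.5844, -0.1102, 0.0483]
wrist_force: [-0.0, 0.4, 0.6]
finger_force: 0.0
tool_pos: [0.5844, -0.1103, 0.0474]
wrist_force: [0.2, -1.0, -0.7]
finger_force: 0.0
[-0.54 -0.19  0.04]
[-0.08  0.15 -0.53]
[ 0.02  0.05 -0.24]
```

```bash
python3 -m inch '[[[0,0,0.02],[0,0,0],0],[[0,0,0.04],[0,0,0],0],[[0,0,0.04],[0,0,0],0]]' | egrep 'tool_pos|wrist_f'
python3 -m inch '[[[0,0,0.02],[0,0,0],0],[[0,0,0.04],[0,0,0],0],[[0,0,0.04],[0,0,0],0]]' | egrep 'tool_pos|wrist_f'
```

```text
tool_pos: [0.5844, -0.1103, 0.0463]
wrist_force: [0.2, -0.5, 0.6]
tool_pos: [0.5844, -0.1103, 0.0453]
wrist_force: [-0.5, -0.6, 0.8]
```

```bash
python3 -m inch '[[[0,0,0.02],[0,0,0],0],[[0,0,0.04],[0,0,0],0],[[0,0,0.04],[0,0,0],0]]' | egrep 'tool_pos|wrist_f'
python3 - <<'E'
from h import *
for i in range(2): read_camera('side'); print(state()['wrist_force'].round(2))
s=read_camera("side");w=read_camera("wrist")
cv2.imwrite("pics/c6.png",np.hstack([cv2.resize(s[200:280,260:360,::-1],(400,320),interpolation=2),cv2.resize(w[140:300,220:420,::-1],(400,320))]))
E
```

```text
tool_pos: [0.5844, -0.1103, 0.0443]
wrist_force: [-0.7, -0.5, -0.4]
[0.45 0.06 0.14]
[ 0.18 -0.53 -0.25]
```

View pics/c6.png

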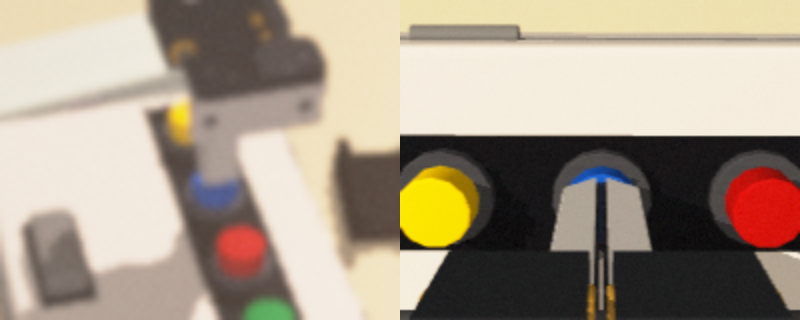

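Blue is clearly lower but still above its stop: its visible blue band has shrunk in both views. I'll go on.

```bash
python3 -m inch '[[[0,0,0.02],[0,0,0],0],[[0,0,0.04],[0,0,0],0],[[0,0,0.04],[0,0,0],0]]' | egrep 'tool_pos|wrist_f'
python3 -m inch '[[[0,0,0.02],[0,0,0],0],[[0,0,0.04],[0,0,0],0],[[0,0,0.04],[0,0,0],0]]' | egrep 'tool_pos|wrist_f'
```

```text
tool_pos: [0.5844, -0.1103, 0.0434]
wrist_force: [-0.9, 0.4, 0.4]
tool_pos: [0.5844, -0.1103, 0.0423]
wrist_force: [-0.6, -0.2, 0.8]
```

```bash
python3 -m inch '[[[0,0,0.02],[0,0,0],0],[[0,0,0.04],[0,0,0],0],[[0,0,0.04],[0,0,0],0]]' | egrep 'tool_pos|wrist_f'
```

```text
tool_pos: [0.5844, -0.1102, 0.0413]
wrist_force: [-0.5, 0.1, 0.6]
```

```bash
python3 -m inch '[[[0,0,0.02],[0,0,0],0],[[0,0,0.04],[0,0,0],0],[[0,0,0.04],[0,0,0],0]]' | egrep 'tool_pos|wrist_f'
python3 - <<'E'
from h import *
f=[]
for i in range(4): w=read_camera('wrist'); s=state();f.append(s['wrist_force'])
print(np.mean(f,0),s["joint_torque"].round(2))
hsv=cv2.cvtColor(w,cv2.COLOR_RGB2HSV);k=(hsv[...,0]>=100)&(hsv[...,0]<=125)&(hsv[...,1]>110)&(hsv[...,2]>40);k[:200]=k[:200];y,x=np.nonzero(k[190:260,290:350]);print(len(y),y.min()+190 if len(y) else 0,y.max()+190 if len(y) else 0)
E
```

```text
tool_pos: [0.5844, -0.1103, 0.0404]
wrist_force: [-0.7, 0.0, -0.3]
[-0.14779126  0.03660832 -0.12830613] [-1.000e-02 -8.727e+01 -4.070e+00 -3.494e+01 -0.000e+00 -7.000e-02
 -0.000e+00]
133 225 259
```

```bash
python3 -m inch '[[[0,0,0.02],[0,0,0],0],[[0,0,0.04],[0,0,0],0],[[0,0,0.04],[0,0,0],0]]' | egrep 'tool_pos|wrist_f'
```

```text
tool_pos: [0.5844, -0.1103, 0.0394]
wrist_force: [-1.5, 0.6, 3.1]
```

```bash
python3 -m inch '[[[0,0,0.02],[0,0,0],0],[[0,0,0.04],[0,0,0],0],[[0,0,0.04],[0,0,0],0]]' | egrep 'tool_pos|wrist_f'
python3 - <<'E'
from h import *
f=[]
for i in range(2): w=read_camera('wrist'); s=state();f.append(s['wrist_force'])
print(np.mean(f,0))
S=read_camera("side")
cv2.imwrite("pics/c7.png",np.hstack([cv2.resize(S[200:280,260:360,::-1],(400,320),interpolation=2),cv2.resize(w[140:300,220:420,::-1],(400,320))]))
E
```

```text
tool_pos: [0.5844, -0.1103, 0.0384]
wrist_force: [-2.1, 0.3, 4.0]
[-1.51534728 -0.06691092  3.92653551]
```

View pics/c7.png

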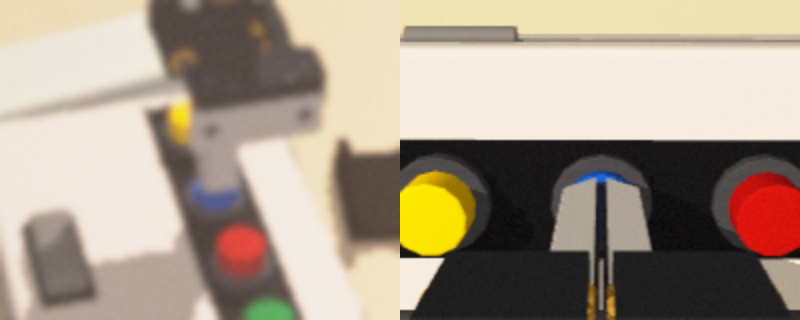

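Side crop: blue is down with only a thin rim showing at (213,197), and the 3–4 N means it is against its stop at reading z of about 0.0394. Next I'll retract, go to yellow (57 mm along tool −y) and press it to the same level.

```bash
python3 -m inch '[[[0,0,-0.5],[0,0,0],0],[[0,0,-1.1],[0,0,0],0],[[0,0,-1.1],[0,0,0],0],[[0,-0.8,-1.1],[0,0,0],0],[[0,-1.6,-1.1],[0,0,0],0],[[0,-2.28,-1.1],[0,0,0],0],[[0,-2.28,-1.1],[0,0,0],0],[[0,-2.28,-1.1],[0,0,0],0],[[0,-2.28,-0.8],[0,0,0],0],[[0,-2.28,-0.6],[0,0,0],0],[[0,-2.28,-0.5],[0,0,0],0],[[0,-2.28,-0.5],[0,0,0],0]]'
python3 - <<'E'
from h import *
from fit import blobs
S=read_camera("side"); w=read_camera("wrist")
cv2.imwrite("pics/c8.png",np.hstack([cv2.resize(S[200:280,260:360,::-1],(400,320),interpolation=2),cv2.resize(w[140:300,220:420,::-1],(400,320))]))
E
```

```text
time: 11.12
tool_pos: [0.5765, -0.0543, 0.0499]
tcp_rot: [-3.141, 0.002, 0.128]
wrist_force: [-0.1, 0.2, -0.3]
gripper_width: 0.003
finger_force: 0.0
```

View pics/c8.png

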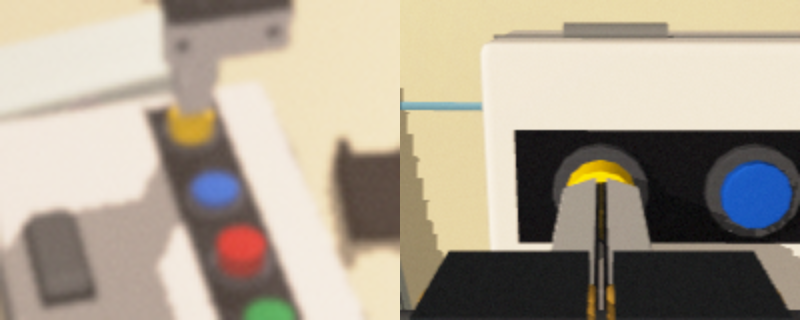

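Blue stayed down, flat and wide in its collar at (757,195), and the tip sits centred on yellow. I'll press yellow now.

```bash
python3 -m inch '[[[0,0,0.08],[0,0,0],0],[[0,0,0.16],[0,0,0],0],[[0,0,0.24],[0,0,0],0],[[0,0,0.32],[0,0,0],0],[[0,0,0.38],[0,0,0],0],[[0,0,0.42],[0,0,0],0],[[0,0,0.45],[0,0,0],0],[[0,0,0.45],[0,0,0],0],[[0,0,0.45],[0,0,0],0]]'
python3 -c "
from h import *
f=[]
for i in range(3): read_camera('wrist'); f.append(state()['wrist_force'])
print(np.mean(f,0))"
```

```text
time: 11.97
tool_pos: [0.5772, -0.0538, 0.0398]
tcp_rot: [-3.142, -0.0, 0.128]
wrist_force: [-0.4, 0.3, 3.4]
gripper_width: 0.005
finger_force: 1.3
[ 0.30149358 -0.41860494  2.69705409]
```

```bash
python3 -m inch '[[[0,0,0.02],[0,0,0],0],[[0,0,0.04],[0,0,0],0],[[0,0,0.04],[0,0,0],0],[[0,0,0.04],[0,0,0],0]]'
python3 -m inch '[[[0,0,-0.5],[0,0,0],0],[[0,0,-1.1],[0,0,0],0],[[0,0,-1.1],[0,0,0],0],[[0,0.8,-1.1],[0,0,0],0],[[0,1.6,-1.1],[0,0,0],0],[[0,2.4,-1.1],[0,0,0],0],[[0,3.2,-1.1],[0,0,0],0],[[0,4,-1.1],[0,0,0],0],[[0,4.56,-1.1],[0,0,0],0],[[0,4.56,-1.1],[0,0,0],0],[[0,4.56,-1.1],[0,0,0],0],[[0,4.56,-0.8],[0,0,0],0],[[0,4.56,-0.6],[0,0,0],0],[[0,4.56,-0.5],[0,0,0],0],[[0,4.56,-0.5],[0,0,0],0]]'
python3 -c "
from h import *
go([.5916,-.1668,.0386])"
```

```text
time: 12.45
tool_pos: [0.5772, -0.0538, 0.0387]
tcp_rot: [-3.142, -0.0, 0.128]
wrist_force: [-0.0, -1.0, 3.6]
gripper_width: 0.006
finger_force: 1.9
time: 13.7
tool_pos: [0.5912, -0.1659, 0.0502]
tcp_rot: [-3.141, 0.001, 0.129]
wrist_force: [0.2, -0.9, -0.7]
gripper_width: 0.003
finger_force: 0.0
t 13.7 tcp [ 0.5912 -0.1659  0.0502] rot [-3.1408e+00  1.3000e-03  1.2940e-01] F [ 0.16 -0.93 -0.68] w 0.0 units [0.01 0.04 0.46]
```

Yellow is against its stop at 3.6 N. The tip is over red, where I expect it, so I'll press the same way.

```bash
python3 -m inch '[[[0,0,0.08],[0,0,0],0],[[0,0,0.16],[0,0,0],0],[[0,0,0.24],[0,0,0],0],[[0,0,0.32],[0,0,0],0],[[0,0,0.38],[0,0,0],0],[[0,0,0.42],[0,0,0],0],[[0,0,0.45],[0,0,0],0],[[0,0,0.45],[0,0,0],0],[[0,0,0.45],[0,0,0],0]]'
python3 -m inch '[[[0,0,0.02],[0,0,0],0],[[0,0,0.04],[0,0,0],0],[[0,0,0.04],[0,0,0],0],[[0,0,0.04],[0,0,0],0]]'
python3 -c "
from h import *
f=[]
for i in range(2): read_camera('wrist'); f.append(state()['wrist_force'])
print(np.mean(f,0))
go([.4934,-.1508,.0386])"
```

```text
time: 14.45
tool_pos: [0.5916, -0.1669, 0.0399]
tcp_rot: [-3.142, 0.0, 0.128]
wrist_force: [-0.3, -0.9, -0.1]
gripper_width: 0.004
finger_force: 0.1
time: 14.78
tool_pos: [0.5917, -0.1669, 0.039]
tcp_rot: [3.142, 0.0, 0.128]
wrist_force: [-1.0, 0.2, 3.5]
gripper_width: 0.003
finger_force: 1.7
[-1.67478476  0.02000152  3.7068655 ]
t 14.88 tcp [ 0.5917 -0.1669  0.039 ] rot [3.1415e+00 2.0000e-04 1.2830e-01] F [-1.34  0.63  3.79] w 0.0 units [-3.82 -1.14  0.02]
```

Red is at its stop with 3.7 N. Now I'll retract, go over the latch and check everything.

```bash
python3 -m inch '[[[0,0,-0.5],[0,0,0],0],[[0,0,-1.1],[0,0,0],0],[[0,0,-1.1],[0,0,0],0],[[-0.8,-0.3,-1.1],[0,0,0],0],[[-1.6,-0.6,-1.1],[0,0,0],0],[[-2.4,-0.9,-1.1],[0,0,0],0],[[-3.2,-1.14,-1.1],[0,0,0],0],[[-3.8,-1.14,-1.1],[0,0,0],0],[[-3.8,-1.14,-1.1],[0,0,0],0],[[-3.8,-1.14,-1.1],[0,0,0],0],[[-3.8,-1.14,-0.7],[0,0,0],0],[[-3.8,-1.14,-0.45],[0,0,0],0],[[-3.8,-1.14,-0.45],[0,0,0],0],[[-3.8,-1.14,-0.45],[0,0,0],0]]'
python3 - <<'E'
from h import *
S=read_camera("side"); w=read_camera("wrist")
cv2.imwrite("pics/c9.png",np.hstack([cv2.resize(S[205:305,250:350,::-1],(400,400),interpolation=2),cv2.resize(w[50:290,200:440,::-1],(400,400))]))
E
```

```text
time: 16.05
tool_pos: [0.4937, -0.1504, 0.0493]
tcp_rot: [-3.141, 0.001, 0.129]
wrist_force: [0.1, 0.2, -0.6]
gripper_width: 0.004
finger_force: 0.0
```

View pics/c9.png

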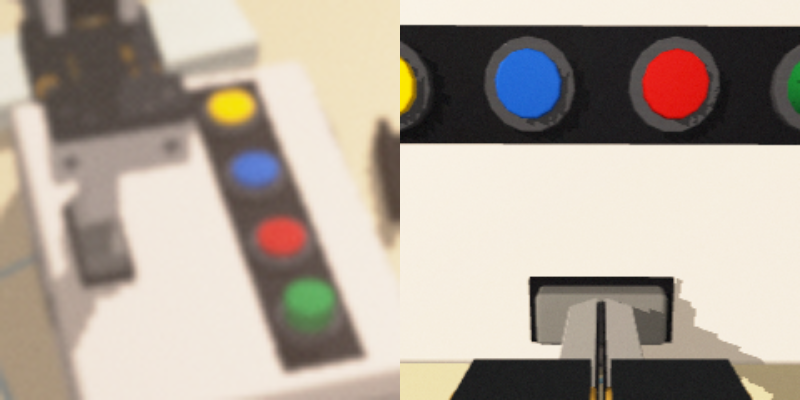

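Yellow (232,105), blue (255,168) and red (281,236) are all down and green (308,300) is up. The tip is centred over the latch at (600,315). I'll press the latch now.

```bash
python3 -m inch '[[[0,0,0.1],[0,0,0],0],[[0,0,0.2],[0,0,0],0],[[0,0,0.3],[0,0,0],0],[[0,0,0.38],[0,0,0],0],[[0,0,0.45],[0,0,0],0],[[0,0,0.5],[0,0,0],0],[[0,0,0.5],[0,0,0],0],[[0,0,0.5],[0,0,0],0]]'
python3 -c "
from h import *
f=[]
for i in range(2): read_camera('wrist'); f.append(state()['wrist_force'])
print(np.mean(f,0))
go([.4934,-.1508,.0347])"
```

```text
time: 16.82
tool_pos: [0.4941, -0.1508, 0.0378]
tcp_rot: [3.141, -0.0, 0.128]
wrist_force: [0.6, 0.4, 5.0]
gripper_width: 0.004
finger_force: 2.9
[0.44938832 0.29344656 5.91576963]
t 16.92 tcp [ 0.4941 -0.1508  0.0379] rot [ 3.1415e+00 -5.0000e-04  1.2840e-01] F [0.48 0.47 6.05] w 0.0 units [-0.03 -0.    0.13]
```

```bash
python3 -m inch '[[[0,0,0.06],[0,0,0],0],[[0,0,0.12],[0,0,0],0],[[0,0,0.12],[0,0,0],0],[[0,0,0.12],[0,0,0],0],[[0,0,0.12],[0,0,0],0]]'
python3 -c "
from h import *
f=[]
for i in range(2): read_camera('wrist'); f.append(state()['wrist_force'])
print(np.mean(f,0))"
python3 -m inch '[[[0,0,-0.2],[0,0,0],0],[[0,0,-0.5],[0,0,0],0],[[0,0,-1],[0,0,0],0],[[0,0,-2],[0,0,0],0],[[0,0,-3.5],[0,0,0],0],[[0,0,-4],[0,0,0],0],[[0,0,-4],[0,0,0],0],[[0,0,-4],[0,0,0],0]]'
python3 - <<'E'
from h import *
S=read_camera("side"); w=read_camera("wrist")
cv2.imwrite("pics/c10.png",np.hstack([cv2.resize(S[205:305,250:350,::-1],(400,400),interpolation=2),cv2.resize(w[90:330,200:440,::-1],(400,400))]))
E
```

```text
time: 17.33
tool_pos: [0.4941, -0.1508, 0.0349]
tcp_rot: [3.141, -0.001, 0.128]
wrist_force: [-0.1, 1.1, 7.3]
gripper_width: 0.001
finger_force: 3.8
[-0.36872396  0.08553575  8.06050224]
time: 18.1
tool_pos: [0.4938, -0.1508, 0.135]
tcp_rot: [3.141, -0.001, 0.128]
wrist_force: [-0.3, 0.3, -0.3]
gripper_width: 0.004
finger_force: 0.0
```

View pics/c10.png

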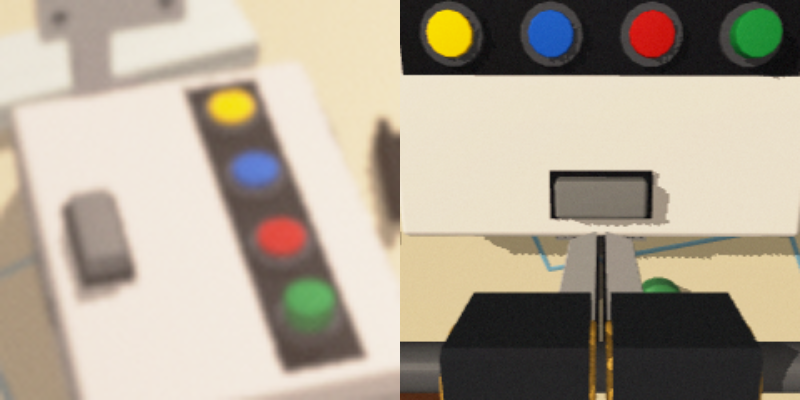

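Yellow, blue and red are down, green is up, the latch at (97,238) has sprung back up, and the robot is clear of everything. I'm handing in.

```bash
python3 -c "
from station import *
print(hand_in())"
```

```text
the job is handed in; nothing more can be done
None
```

I pressed blue, yellow and red down in order (about 4 N each), left green up, pressed the latch about 11 mm (8 N) and it sprang back up; the job was handed in at about 18 s, with no verdict returned.

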